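Hook the cover plate under the holder's lip and swing it down home

ROBOT

A 6-joint arm with a two-finger parallel gripper is mounted at the origin on a cart in front of the work surface, level with it; the furniture and walls round the work are solid. World frame = base frame: x ahead of the robot, y to its left, z up, the work surface at z = 0. Lengths are in m, angles in rad, forces in N, time in s.
With the tool pointing down it reaches from about 0.35 to 0.85 m from the base axis. Payload 8.1 kg.
Tool frame: the origin (TCP) lies at the centre of the arm's flange, where the gripper is bolted on; the fingertips stand 186 mm ahead of it and the grasp point (between the pads) lies 167 mm ahead of it; z points along the fingers, y is the line along which they close (so a half turn about z gives the same grasp; the last joint's range is limited). The gripper opens to 93 mm and grips with 3 to 60 N. Pads are 15 mm wide; open, the fingers measure 128 mm over their backs; the gripper's body (75 mm by 188 mm) begins 65 mm behind the grasp point.
Start: joints at [-0.085, 0.13, 1.488, -0, 1.523, -0.085], TCP at [0.6, 0, 0.405] pointing down, gripper open.
Joint ranges: [-2.96, 2.96], [-0.89, 2.26], [0.02, 2.5], [-1.34, 4.48], [0, 2.73], [-2.66, 2.66]. Speed limits (rad/s): [2.39, 2.39, 2.79, 3.14, 3.14, 3.14].

INTERFACE

Orientations are given as a rotation vector (axis times angle).
In Python, from plant import read_state, read_camera, camera_params, robot gives the robot as it stands.
- The arm moves only by the tool carry_out, never from a script. Its argument "targets" is a list of rows, each an object of numbers: "hand": the opening in per cent of the stroke, from 0 (shut) to 100 (fully open); "x", "y", "z": the shift along the tool's x, y, z in m; "ax", "ay", "az": the turn, a rotation vector about the tool's x, y, z in rad. In form: [{"hand": .., "x": .., "y": .., "z": .., "ax": .., "ay": .., "az": ..}, ...]. A call has 1 to 8 rows; each row is the pose to reach, as a shift and turn from the pose commanded when the call began, along the tool's axes at that moment; what a row does not reach only later rows make up. A row lasts 1/8 s, in which the tool goes at most 62.5 mm and 10.7 degrees, less where a joint would pass 70% of its speed; a pose out of reach is approached as far as the arm can. A call with a gripper value outside its range is refused whole. The fingers move at their own pace and stop on an object; "newtons" is the grip in N (left out, the last holds). Time passes only in rows, so rows that repeat a pose let the fingers close. It gives the time, the measured TCP pose, the force, the opening and the grip force at its end, in the units of the state.
- read_state(): the state, without advancing time (a new reading comes with each control period).
- read_camera(name): name is "scene" or "side" or "wrist"; returns (picture, depth): 400x640x3 uint8, blue, green, red; 400x640 float32, m along the optical axis (not along the pixel's ray), 0 where there is no reading.
- camera_params(name): a dict with "fx", "fy", "cx", "cy" (pixels), "k1" (the pictures are not rectified: a ray, as slopes to the right and down, at radius r is drawn at 1 + k1 r^2 times it, then the intrinsics apply), "position" and "rotation" of the camera in the world. Camera axes: x right, y up, looking along -z (the intrinsics and any distortion apply to the point x, -y, -z); pixel columns grow to the right and rows downward; lengths in m; the calibration is good to about 2 mm. A picture is of the moment at which its call begins: read the wrist's pose just before it. camera_params takes no time and is no camera call; for the wrist camera it gives the pose at the moment of the call.
- robot.close_job(): hands the job in; it is judged then, once.
The state is a dict: "t": time; "q": joint angles; "dq": joint speeds; "joint_torque": joint torques, N m; "tool_pos": TCP position; "orientation": TCP orientation; "force": force on the tool from outside, world axes, zero at the start; "wrist_torque": the same for the moment, N m; "opening": finger opening in m; "gripper_force": force on a finger pad.
Only numpy, scipy, OpenCV 4.12 (cv2) and the standard library are available. Lean on these libraries where they do the work, as an engineer would, in place of code of your own. Each camera call takes 0.05 s, during which the arm holds its last target. There are 200 camera calls.

TASK

Fit the loose cover plate into the cell holder: slip its thin tongue edge under the holder's far lip, push it in against the sprung strip there, and swing the other edge down behind the near sill, so that the plate lies flat on the bed, caught under the lip. The nest may be bolted anywhere along the base's slots, so feel for the spring: never push the plate in with more than 30 N, and set it down gently. Let go of the plate at the end and leave the tape roll and the two vials where they are.

Things in the scene. Friction and masses are not known exactly. Their poses are not given: they have to be found in the camera images.
- cover: Loose aluminium cover plate 120 x 80 x 8 mm (x, y, z), 0.22 to 0.4 kg, lying flat on a grey riser board 42 mm above the bench, black upright grip on top. Origin: middle of underside. Its last 18 mm toward +x is the tongue, 6 mm thick, flush with the underside. Grip: fin 14 mm thick (x), 40 mm wide (y), centred at x = -8 mm, up to z = 54 mm.
- tongue (a point): Middle of the lower edge of the tongue's end, on the cover plate at x = +60 mm, y = 0, z = 0 of its frame.
- grip (a point): Point in the grip fin to grasp, at x = -8 mm, y = 0, z = 36 mm of the cover plate; pinch the fin across its 14 mm (along the plate's x).
- tape_roll: Roll of black tape, 93 mm across, 19 mm high, lying on the bench; bystander. Origin: middle of its underside.
- vial_1: Vial with black cap, 27 mm across, 50 mm high, standing on the bench; bystander. Origin: middle of its underside.
- vial_3: Empty-looking vial with black cap, 27 mm across, 50 mm high, standing on the bench; bystander. Origin: middle of its underside.
- holder: Holder, fixed to the bench: dark steel base 192 x 100 x 10 mm, on it an aluminium nest (bed, near sill, far lip, sprung strip). Origin: middle of the base's underside; +x runs from sill to lip. The nest is bolted in slots at an unmeasured shift o along x, -20 to +20 mm, different each time: see it in images or feel it. It stays put under pushes.
- mid_lip (a point): Fixed on the base at x = 48 mm, z = 26.5 mm of the holder: where the lower front edge of the lip is if o = 0 (really o further in x). Lip: 31 mm deep (x), 100 mm wide, 6 mm thick, underside 10.5 mm above the bed. Cheeks below its ends leave 90 mm between them for the 80 mm plate.
- mid_sill (a point): Fixed on the base at x = -63 mm, z = 16 mm of the holder: where the sill's inner face meets the bed if o = 0 (really o further in x). The bed's top is at z = 16 mm, level; the sill is 12 mm deep and stands 5 mm above it.
- mid_strip (a point): Fixed on the base at x = 53 mm, z = 21 mm: where the face of the free white sprung strip under the lip is if o = 0 (really at +o). It gives 8 mm toward +x: 2 N at first touch, 0.8 N more per mm, solid at 8.4 N, damped 50 N s/m. Sill to free strip is 116 mm, so the plate must press it in 4 to 8 mm (5.2 to 8.4 N) to drop behind the sill; released, it pushes the plate back to the sill.

How it is judged:
By the outcome, as a careful person would: the job done as asked, in the order asked, and still so for the second after the job is handed in, with the robot touching nothing.
It also fails if it takes over 50 s, if anything falls off the work surface, if the arm or the gripper's body presses on something with over 40 N, if the wrist force passes 120 N, or if a joint passes its speed limit or range.

## Working session

There is one attempt and no reset: what is moved stays moved. The work goes in short steps, Python scripts to look and compute and a tool call to move; the robot and the scene stay as the last step left them, time stands still between calls to the robot, and variables do not carry over. Pictures are saved under pics/ and viewed, at most 10 in all, crops included, and the job is handed in when it is done.

Besides the shell and the picture viewer there is one more tool, called after "Call:" as name(argument=value, ...) on one line, values as JSON. carry_out: Moves the arm, as the interface text tells. Its arguments: {"type":"object","properties":{"targets":{"type":"array","items":{"type":"object","properties":{"hand":{"type":"number"},"x":{"type":"number"},"y":{"type":"number"},"z":{"type":"number"},"ax":{"type":"number"},"ay":{"type":"number"},"az":{"type":"number"}}}},"newtons":{"type":"number"}},"required":["targets"]}

```bash
mkdir -p pics
cat > h.py <<'E'
import numpy as np, cv2
from plant import read_state, read_camera, camera_params, robot
def world(P,D,u,v):
    """pixel + depth -> world"""
    xd=(u-P['cx'])/P['fx']; yd=(v-P['cy'])/P['fy']
    x,y=xd,yd
    for _ in range(20):
        s=1+P['k1']*(x*x+y*y); x,y=xd/s,yd/s
    return ray(P,x,y,D)
def ray(P,x,y,D):
    return np.array(P['position'])+np.array(P['rotation'])@np.array([x*D,-y*D,-D])
def onplane(P,u,v,z):
    a=world(P,0,u,v); d=world(P,1,u,v)-a
    return a+d*(z-a[2])/d[2]
E
python3 - <<'E'
from h import *
for n in ("scene","side"):
    P=camera_params(n); p,d=read_camera(n)
    cv2.imwrite(f"pics/{n}.png",p); np.save(f"pics/{n}.npy",d)
    print(n,P)
print(read_state())
E
```

```text
scene {'fx': 464.5618343259872, 'fy': 464.5618343259872, 'cx': 323.97019416479185, 'cy': 191.05264046008165, 'k1': 0.009557684389032449, 'position': array([-0.0925862 , -0.62769531,  0.57668812]), 'rotation': array([ 0.86065637, -0.50548633, -1.00660524])}
side {'fx': 448.33222035428463, 'fy': 448.33222035428463, 'cx': 320.38449175847626, 'cy': 199.21130141412294, 'k1': -0.11408730780859633, 'position': array([0.19335836, 0.33323724, 0.56998638]), 'rotation': array([ 0.27592559, -1.26311292, -2.44766278])}
{'t': 0.1, 'q': array([-8.54131611e-02,  1.31061400e-01,  1.48916381e+00, -2.11529492e-05,
        1.52299065e+00, -8.53728962e-02]), 'dq': array([-3.75963688e-04, -2.24346787e-04, -3.03996319e-03,  4.30597292e-04,
       -1.68797163e-03, -6.86781470e-05]), 'joint_torque': array([ 2.89806376e-03, -5.61339462e+01, -4.93095982e+01,  7.72326719e-02,
        2.89617141e-02, -2.83941080e-05]), 'tool_pos': array([5.99795230e-01, 2.79204330e-05, 4.03810186e-01]), 'orientation': array([-2.22061648e+00, -2.22052935e+00,  1.66731590e-03]), 'force': array([-0.23367949,  0.02158241, -0.30060898]), 'wrist_torque': array([-0.02138486,  0.0241139 ,  0.04092131]), 'gripper_force': 0.0, 'opening': 0.09296490979923462}
```

View pics/scene.png

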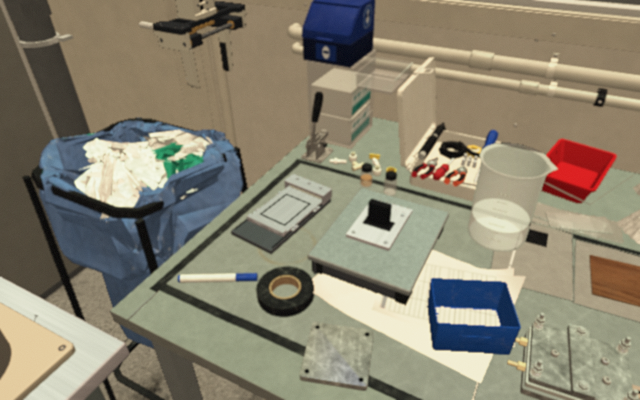

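View pics/side.png

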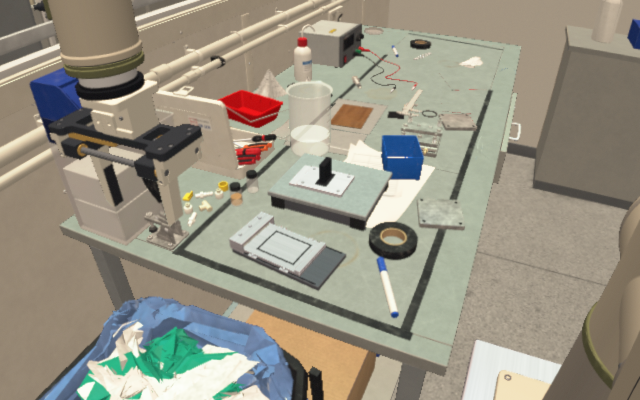

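```bash
sed -i 's/^def world/from scipy.spatial.transform import Rotation as R\ndef world/; s/np.array(P\[.rotation.\])@/R.from_rotvec(P["rotation"]).as_matrix()@/' h.py
python3 - <<'E'
from h import *
a=cv2.imread("pics/scene.png")[150:310,220:460]; b=cv2.imread("pics/side.png")[140:300,220:400]
cv2.imwrite("pics/s1.png",cv2.resize(a,None,fx=3.3,fy=3.3,interpolation=cv2.INTER_CUBIC))
cv2.imwrite("pics/s2.png",cv2.resize(b,None,fx=3.7,fy=3.7,interpolation=cv2.INTER_CUBIC))
for n,pts in (("scene",[(380,215),(285,287),(367,175),(390,180),(285,210),(325,240),(190,25)]),("side",[(325,170),(393,238),(236,192),(252,180),(288,248),(320,260),(255,225)])):
    P=camera_params(n); d=np.load(f"pics/{n}.npy")
    for u,v in pts: print(n,u,v,world(P,d[v,u],u,v).round(3), onplane(P,u,v,0).round(3))
E
```

```text
scene 380 215 [ 0.507 -0.415  0.076] [ 0.598 -0.382  0.   ]
scene 285 287 [ 0.349 -0.314  0.   ] [ 0.349 -0.314  0.   ]
scene 367 175 [ 0.672 -0.321  0.034] [ 0.72  -0.302  0.   ]
scene 390 180 [ 0.665 -0.375  0.041] [ 0.724 -0.355  0.   ]
scene 285 210 [ 0.51  -0.216  0.016] [ 0.527 -0.205  0.   ]
scene 325 240 [ 0.44  -0.342  0.043] [ 0.483 -0.319  0.   ]
scene 190 25 [ 0.529 -0.035  0.346] [1.46  0.853 0.   ]
side 325 170 [ 0.511 -0.391  0.083] [ 0.565 -0.514  0.   ]
side 393 238 [ 0.341 -0.338 -0.001] [ 0.341 -0.336  0.   ]
side 236 192 [ 0.676 -0.301  0.038] [ 0.711 -0.347  0.   ]
side 252 180 [ 0.671 -0.356  0.037] [ 0.704 -0.404  0.   ]
side 288 248 [ 0.506 -0.211  0.016] [ 0.515 -0.227  0.   ]
side 320 260 [ 0.442 -0.213  0.008] [ 0.446 -0.221  0.   ]
side 255 225 [ 0.586 -0.228  0.032] [ 0.61  -0.261  0.   ]
```

View pics/s1.png

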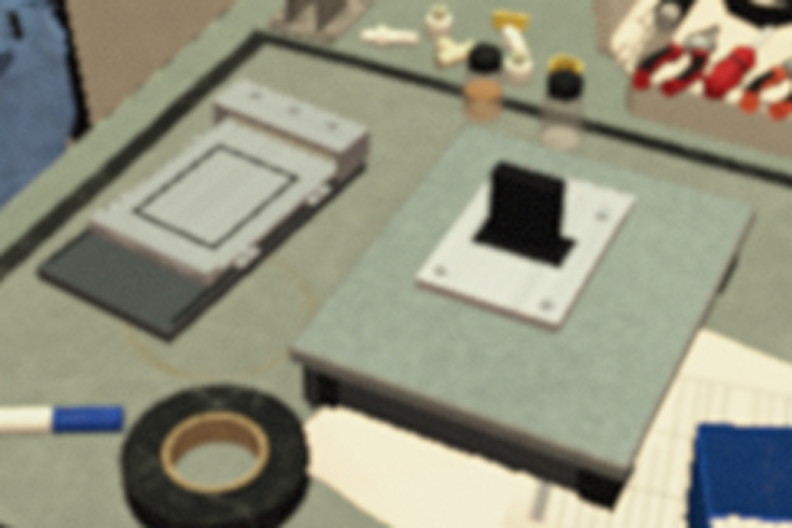

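View pics/s2.png

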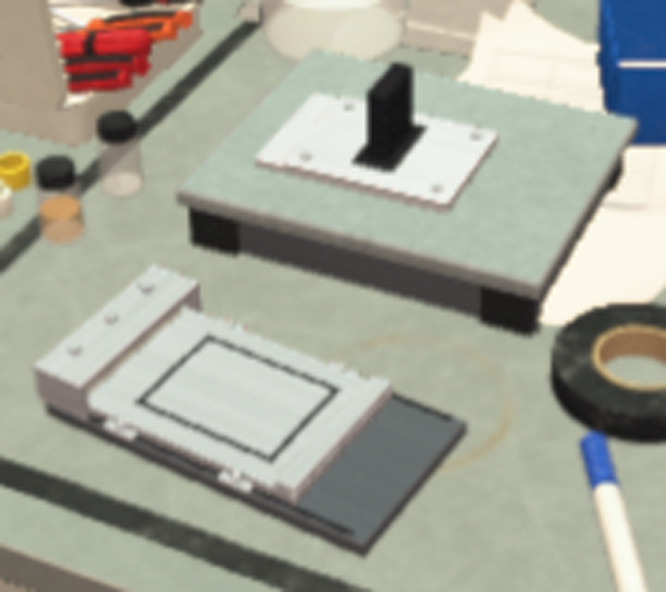

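Run:
```python
from h import *
P=camera_params("scene");Q=camera_params("side")
def S(x,y,z): return onplane(P,220+(x+.5)/3.3-.5,150+(y+.5)/3.3-.5,z)
def T(x,y,z): return onplane(Q,220+(x+.5)/3.7-.5,140+(y+.5)/3.7-.5,z)
for name,f,z,pts in [("base S",S,.01,[(38,270),(168,336)]),("base T",T,.01,[(465,427),(363,550),(48,405)]),
 ("lipfront S (L,R)",S,.0325,[(216,98),(335,160)]),("lipback S",S,.0325,[(250,80),(368,130)]),
 ("lipfront T (R,L)",T,.0325,[(198,287),(85,388)]),("lipback T",T,.0325,[(158,267),(38,370)]),
 ("sillouter S",S,.021,[(92,218),(208,275)]),("sillouter T (R,L)",T,.021,[(390,379),(295,490)]),
 ("cover S nL,nR,fR",S,.05,[(415,282),(555,326),(635,198)]),("cover T fR,fL,nL,nR",T,.05,[(310,93),(257,160),(445,205),(497,140)]),
 ("fin top S",S,.096,[(495,163),(562,180)]),("fin top T",T,.096,[(412,66),(385,63),(370,87),(392,97)])]:
    print(name,[f(*p,z)[:2].round(4).tolist() for p in pts])
```

```text
base S [[0.4143, -0.1559], [0.4017, -0.2523]]
base T [[0.4044, -0.2423], [0.4163, -0.1462], [0.6033, -0.1711]]
lipfront S (L,R) [[0.5818, -0.1734], [0.5571, -0.2723]]
lipback S [[0.6095, -0.1822], [0.5937, -0.2758]]
lipfront T (R,L) [[0.5658, -0.2633], [0.5771, -0.169]]
lipback T [[0.5942, -0.2699], [0.606, -0.1709]]
sillouter S [[0.4566, -0.1648], [0.4438, -0.2523]]
sillouter T (R,L) [[0.4481, -0.2489], [0.4567, -0.1584]]
cover S nL,nR,fR [[0.46, -0.3715], [0.4614, -0.4489], [0.5799, -0.4502]]
cover T fR,fL,nL,nR [[0.5857, -0.4407], [0.5808, -0.3617], [0.4656, -0.3636], [0.463, -0.4371]]
fin top S [[0.5168, -0.3903], [0.5187, -0.4271]]
fin top T [[0.511, -0.4226], [0.5264, -0.4195], [0.5232, -0.3916], [0.5077, -0.3867]]
```

Call:
carry_out(targets=[{"x": -0.055, "y": -0.02}, {"x": -0.11, "y": -0.05}, {"x": -0.16, "y": -0.07}, {"x": -0.21, "y": -0.08}, {"x": -0.21, "y": -0.08}, {"x": -0.21, "y": -0.08}])

```text
schema error: expected keys hand, x, y, z, ax, ay, az
```

```bash
cat >> h.py <<'E'
import json
def snap(n,tag):
    s=read_state(); P=camera_params(n); p,d=read_camera(n)
    cv2.imwrite(f"pics/{tag}.png",p); np.savez(f"pics/{tag}.npz",d=d,**{k:np.array(v) for k,v in P.items()})
    print({k:np.round(s[k],4).tolist() for k in('t','tool_pos','orientation','force','opening')}, np.round(P['position'],4))
E
python3 -c "
from h import *
snap('wrist','w1')"
```

```text
{'t': 0.1, 'tool_pos': [0.5998, 0.0, 0.4038], 'orientation': [-2.2206, -2.2205, 0.0017], 'force': [-0.2337, 0.0216, -0.3006], 'opening': 0.093} [0.5992 0.0646 0.3848]
```

View pics/w1.png

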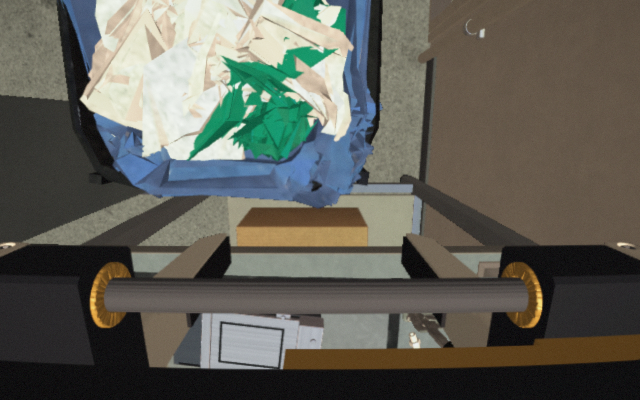

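Call:
carry_out(targets=[{"hand": 100, "x": -0.055, "y": -0.02, "z": 0, "ax": 0, "ay": 0, "az": 0}, {"hand": 100, "x": -0.11, "y": -0.04, "z": 0, "ax": 0, "ay": 0, "az": 0}, {"hand": 100, "x": -0.165, "y": -0.06, "z": 0, "ax": 0, "ay": 0, "az": 0}, {"hand": 100, "x": -0.22, "y": -0.08, "z": 0, "ax": 0, "ay": 0, "az": 0}, {"hand": 100, "x": -0.27, "y": -0.08, "z": 0, "ax": 0, "ay": 0, "az": 0}, {"hand": 100, "x": -0.31, "y": -0.08, "z": 0, "ax": 0, "ay": 0, "az": 0}, {"hand": 100, "x": -0.31, "y": -0.08, "z": 0, "ax": 0, "ay": 0, "az": 0}, {"hand": 100, "x": -0.31, "y": -0.08, "z": 0, "ax": 0, "ay": 0, "az": 0}])

```text
t: 1.15
tool_pos: [0.5199, -0.3096, 0.4042]
orientation: [-2.221, -2.22, -0.0]
force: [0.2, -0.1, 0.3]
opening: 0.0931
gripper_force: 0.0
```

```bash
python3 -c "
from h import *
snap('wrist','w2')"
```

```text
{'t': 1.15, 'tool_pos': [0.5199, -0.3096, 0.4042], 'orientation': [-2.221, -2.2203, -0.0003], 'force': [0.1947, -0.0609, 0.3359], 'opening': 0.0931} [ 0.5194 -0.2451  0.3853]
```

View pics/w2.png

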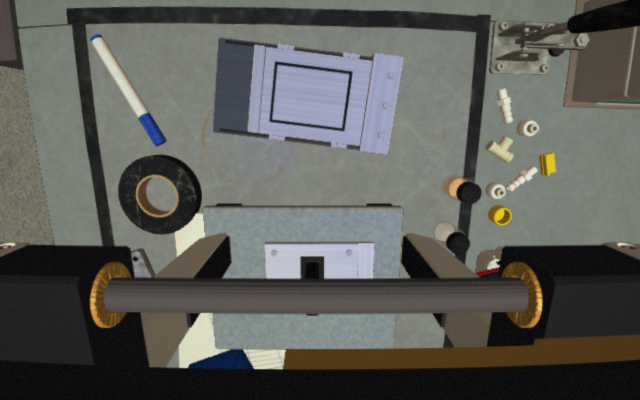

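Run:
```python
from h import *
a=cv2.imread("pics/w2.png")[30:285,205:415]
a=np.vstack([a[:130],a[205:]])   # holder rows 30-159, cover rows 235-284
cv2.imwrite("pics/w2c.png",cv2.resize(a,None,fx=3.3,fy=3.3,interpolation=cv2.INTER_CUBIC))
```

```text
(no output)
```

View pics/w2c.png

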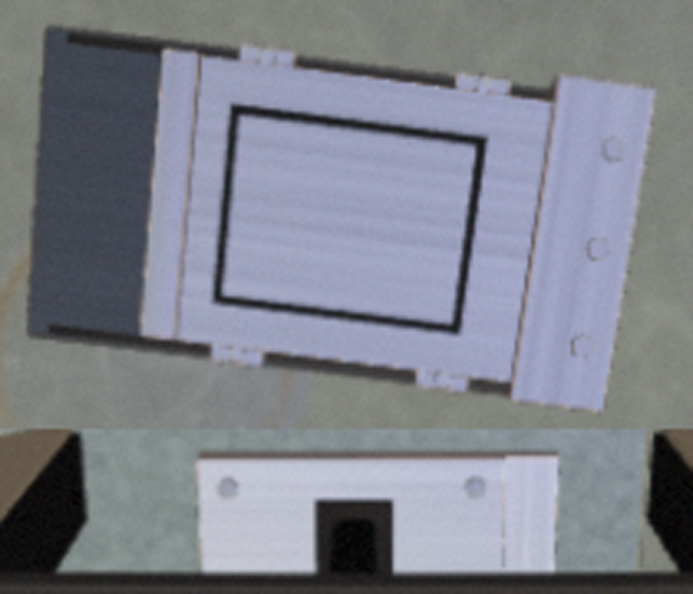

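Run:
```python
from h import *
P=dict(np.load("pics/w2.npz"))
def W(x,y,z):
    y=y/3.3; y=y+30 if y<130 else y-130+235
    return onplane(P,205+x/3.3,y,z)[:2]
for n,z,pts in [("base",.01,[(48,28),(28,335)]),("sillout",.021,[(163,50),(142,336)]),("sillin",.021,[(199,57),(178,340)]),
 ("lipfront",.0325,[(557,77),(513,400)]),("lipback",.0325,[(654,88),(602,411)]),
 ("coverL",.05,[(198,460),(203,570)]),("coverR",.048,[(557,456),(555,570)]),("fin",.096,[(330,540),(377,540)]),("finbase",.05,[(316,500),(392,500)]),("tongueline",.05,[(505,458),(503,570)])]:
    p=[W(*q,z) for q in pts]; m=(p[0]+p[1])/2; v=p[1]-p[0]
    print(n,np.round(p,4).tolist(),"mid",m.round(4),"yaw",round(float(np.arctan2(v[0],-v[1])*-1),3),"len",np.hypot(*v).round(4))
d=P['d']
for u,v in [(230,85),(310,95),(258,95),(380,100),(280,260),(313,262),(240,250)]: print(u,v,world(P,d[v,u],u,v).round(4))
```

```text
base [[0.4167, -0.1533], [0.4041, -0.251]] mid [ 0.4104 -0.2021] yaw 0.128 len 0.0985
sillout [[0.4558, -0.1629], [0.4455, -0.2514]] mid [ 0.4507 -0.2071] yaw 0.116 len 0.0891
sillin [[0.4671, -0.1651], [0.4574, -0.2527]] mid [ 0.4622 -0.2089] yaw 0.11 len 0.0882
lipfront [[0.578, -0.1733], [0.5672, -0.2716]] mid [ 0.5726 -0.2225] yaw 0.109 len 0.0989
lipback [[0.608, -0.1762], [0.5963, -0.2751]] mid [ 0.6022 -0.2256] yaw 0.117 len 0.0995
coverL [[0.4642, -0.3706], [0.4643, -0.4103]] mid [ 0.4643 -0.3904] yaw -0.004 len 0.0396
coverR [[0.5829, -0.37], [0.5841, -0.4113]] mid [ 0.5835 -0.3907] yaw -0.028 len 0.0413
fin [[0.5091, -0.378], [0.5228, -0.378]] mid [ 0.5159 -0.378 ] yaw -1.571 len 0.0136
finbase [[0.503, -0.3847], [0.5282, -0.3847]] mid [ 0.5156 -0.3847] yaw -1.571 len 0.0253
tongueline [[0.5654, -0.3699], [0.566, -0.4102]] mid [ 0.5657 -0.3901] yaw -0.016 len 0.0403
230 85 [ 0.4258 -0.2012  0.0107]
310 95 [ 0.5132 -0.2127  0.0169]
258 95 [ 0.4581 -0.213   0.0225]
380 100 [ 0.5857 -0.2189  0.0342]
280 260 [ 0.4802 -0.3882  0.0515]
313 262 [ 0.5164 -0.389   0.055 ]
240 250 [ 0.4349 -0.3797  0.0437]
```

Call:
carry_out(newtons=40, targets=[{"hand": 100, "x": -0.05, "y": -0.004, "z": 0, "ax": 0, "ay": 0, "az": 0}, {"hand": 100, "x": -0.1, "y": -0.004, "z": 0.02, "ax": 0, "ay": 0, "az": 0}, {"hand": 100, "x": -0.1, "y": -0.004, "z": 0.075, "ax": 0, "ay": 0, "az": 0}, {"hand": 80, "x": -0.1, "y": -0.004, "z": 0.125, "ax": 0, "ay": 0, "az": 0}, {"hand": 50, "x": -0.1, "y": -0.004, "z": 0.15, "ax": 0, "ay": 0, "az": 0}, {"hand": 40, "x": -0.1, "y": -0.004, "z": 0.159, "ax": 0, "ay": 0, "az": 0}, {"hand": 35, "x": -0.1, "y": -0.004, "z": 0.159, "ax": 0, "ay": 0, "az": 0}, {"hand": 30, "x": -0.1, "y": -0.004, "z": 0.159, "ax": 0, "ay": 0, "az": 0}])

```text
t: 2.2
tool_pos: [0.5168, -0.4102, 0.248]
orientation: [2.219, 2.22, 0.0]
force: [0.7, -0.7, -0.3]
opening: 0.0475
gripper_force: 0.0
```

Call:
carry_out(newtons=40, targets=[{"hand": 20, "x": 0, "y": 0, "z": 0, "ax": 0, "ay": 0, "az": 0}, {"hand": 12, "x": 0, "y": 0, "z": 0, "ax": 0, "ay": 0, "az": 0}, {"hand": 5, "x": 0, "y": 0, "z": 0, "ax": 0, "ay": 0, "az": 0}, {"hand": 0, "x": 0, "y": 0, "z": 0, "ax": 0, "ay": 0, "az": 0}, {"hand": 0, "x": 0, "y": 0, "z": 0, "ax": 0, "ay": 0, "az": 0}, {"hand": 0, "x": 0, "y": 0, "z": 0, "ax": 0, "ay": 0, "az": 0}])

```text
t: 2.95
tool_pos: [0.516, -0.4101, 0.2459]
orientation: [2.221, 2.221, -0.0]
force: [-1.2, 1.5, 3.0]
opening: 0.0139
gripper_force: 40.0
```

```bash
cat >> h.py <<'E'
R0=R.from_euler('z',90,degrees=True)*R.from_euler('x',180,degrees=True)   # tool x=world y, y=world x, z=down
def pose(tip,th,yaw=-.12,arm=(0,.068,.2039)):
    r=R.from_euler('z',yaw)*R.from_euler('y',th)*R0
    return np.array(tip)-r.apply(arm), r
def rel(p0,r0,p1,r1): return r0.inv().apply(np.array(p1)-p0).round(4), (r0.inv()*r1).as_rotvec().round(4)
E
python3 - <<'E'
from h import *
print(R0.as_matrix().round(2).tolist(), read_state()['force'])
p0=np.array([.516,-.41,.246]); 
for tip in [(.5607,-.2206,.09),(.5607,-.2206,.020)]:
    p,r=pose(tip,.12); print(p.round(4),rel(p0,R0,p,r))
E
```

```text
[[0.0, 1.0, 0.0], [1.0, -0.0, -0.0], [0.0, 0.0, -1.0]] [-1.18332895  1.51767595  3.02752728]
[ 0.5179 -0.2154  0.3006] (array([ 0.1946,  0.0019, -0.0546]), array([0.1199, 0.0072, 0.1199]))
[ 0.5179 -0.2154  0.2306] (array([0.1946, 0.0019, 0.0154]), array([0.1199, 0.0072, 0.1199]))
```

Call:
carry_out(targets=[{"hand": 0, "x": 0, "y": 0, "z": -0.01, "ax": 0, "ay": 0, "az": 0}, {"hand": 0, "x": 0, "y": 0, "z": -0.04, "ax": 0, "ay": 0, "az": 0}, {"hand": 0, "x": 0, "y": 0, "z": -0.07, "ax": 0, "ay": 0, "az": 0}, {"hand": 0, "x": 0, "y": 0, "z": -0.08, "ax": 0, "ay": 0, "az": 0}, {"hand": 0, "x": 0, "y": 0, "z": -0.08, "ax": 0, "ay": 0, "az": 0}, {"hand": 0, "x": 0, "y": 0, "z": -0.08, "ax": 0, "ay": 0, "az": 0}])

```text
t: 3.7
tool_pos: [0.5156, -0.4096, 0.3238]
orientation: [-2.22, -2.22, 0.0]
force: [-0.0, -0.2, -3.7]
opening: 0.0139
gripper_force: 40.0
```

Call:
carry_out(targets=[{"hand": 0, "x": 0.03, "y": 0, "z": 0, "ax": 0.02, "ay": 0.001, "az": 0.02}, {"hand": 0, "x": 0.08, "y": 0, "z": 0, "ax": 0.05, "ay": 0.003, "az": 0.05}, {"hand": 0, "x": 0.13, "y": 0.001, "z": 0.005, "ax": 0.09, "ay": 0.005, "az": 0.09}, {"hand": 0, "x": 0.175, "y": 0.002, "z": 0.015, "ax": 0.12, "ay": 0.007, "az": 0.12}, {"hand": 0, "x": 0.195, "y": 0.002, "z": 0.025, "ax": 0.12, "ay": 0.007, "az": 0.12}, {"hand": 0, "x": 0.195, "y": 0.002, "z": 0.025, "ax": 0.12, "ay": 0.007, "az": 0.12}, {"hand": 0, "x": 0.195, "y": 0.002, "z": 0.025, "ax": 0.12, "ay": 0.007, "az": 0.12}])

```text
t: 4.58
tool_pos: [0.518, -0.2159, 0.3006]
orientation: [-2.282, -2.023, 0.122]
force: [-0.1, -0.4, -2.7]
opening: 0.014
gripper_force: 40.0
```

Run:
```python
from h import *
snap('scene','a1'); snap('side','a2')
a=cv2.imread("pics/a1.png")[140:260,220:360];b=cv2.imread("pics/a2.png")[180:300,220:360]
cv2.imwrite("pics/a.png",cv2.resize(np.hstack([a,b]),None,fx=2.8,fy=2.8,interpolation=cv2.INTER_CUBIC))
```

```text
{'t': 4.575, 'tool_pos': [0.518, -0.2159, 0.3006], 'orientation': [-2.2823, -2.0229, 0.1224], 'force': [-0.0908, -0.4327, -2.7074], 'opening': 0.014} [-0.0926 -0.6277  0.5767]
{'t': 4.625, 'tool_pos': [0.518, -0.2162, 0.301], 'orientation': [-2.2834, -2.0225, 0.1219], 'force': [0.4328, 0.2294, -2.3224], 'opening': 0.0137} [0.1934 0.3332 0.57  ]
```

View pics/a.png

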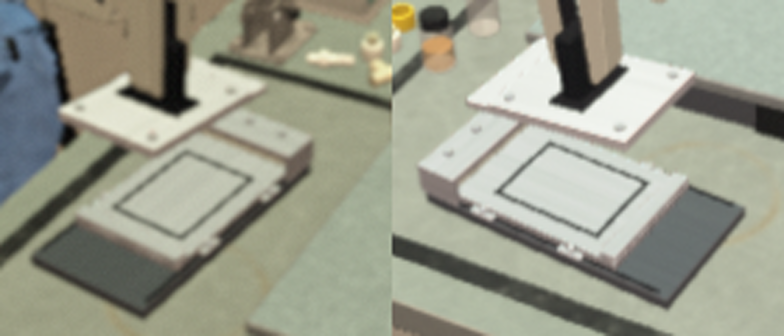

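Run:
```python
from h import *
r0=R0*R.from_rotvec([.12,.007,.12])
e=np.array([.9928,-.1197,0])
for n,v in [("down1",(0,0,-1)),("fwd1",e)]: print(n, r0.inv().apply(v).round(4))
print(rel([.518,-.215,.301],r0,*pose((.5607,-.2206,.020),.12)))
```

```text
down1 [2.000e-04 1.198e-01 9.928e-01]
fwd1 [ 1.000e-04  9.928e-01 -1.198e-01]
(array([-0.0004,  0.0084,  0.0699]), array([-0.0001,  0.0002, -0.0002]))
```

Call:
carry_out(targets=[{"hand": 0, "x": 0, "y": 0.0012, "z": 0.01, "ax": 0, "ay": 0, "az": 0}, {"hand": 0, "x": 0, "y": 0.0036, "z": 0.03, "ax": 0, "ay": 0, "az": 0}, {"hand": 0, "x": 0, "y": 0.006, "z": 0.05, "ax": 0, "ay": 0, "az": 0}, {"hand": 0, "x": 0, "y": 0.0072, "z": 0.06, "ax": 0, "ay": 0, "az": 0}, {"hand": 0, "x": 0, "y": 0.0079, "z": 0.066, "ax": 0, "ay": 0, "az": 0}, {"hand": 0, "x": 0, "y": 0.0079, "z": 0.066, "ax": 0, "ay": 0, "az": 0}, {"hand": 0, "x": 0, "y": 0.0079, "z": 0.066, "ax": 0, "ay": 0, "az": 0}])

```text
t: 5.55
tool_pos: [0.5183, -0.2151, 0.235]
orientation: [-2.283, -2.024, 0.121]
force: [-0.3, 0.9, -2.4]
opening: 0.0136
gripper_force: 40.0
```

Call:
carry_out(targets=[{"hand": 0, "x": 0, "y": 0.0002, "z": 0.002, "ax": 0, "ay": 0, "az": 0}, {"hand": 0, "x": 0, "y": 0.0004, "z": 0.003, "ax": 0, "ay": 0, "az": 0}, {"hand": 0, "x": 0, "y": 0.0005, "z": 0.004, "ax": 0, "ay": 0, "az": 0}, {"hand": 0, "x": 0, "y": 0.0005, "z": 0.004, "ax": 0, "ay": 0, "az": 0}, {"hand": 0, "x": 0, "y": 0.0005, "z": 0.004, "ax": 0, "ay": 0, "az": 0}])

```text
t: 6.18
tool_pos: [0.5179, -0.215, 0.2302]
orientation: [-2.282, -2.023, 0.122]
force: [0.1, 0.0, -2.8]
opening: 0.0139
gripper_force: 40.0
```

Call:
carry_out(targets=[{"hand": 0, "x": 0, "y": 0.0001, "z": 0.001, "ax": 0, "ay": 0, "az": 0}, {"hand": 0, "x": 0, "y": 0.0002, "z": 0.002, "ax": 0, "ay": 0, "az": 0}, {"hand": 0, "x": 0, "y": 0.0002, "z": 0.002, "ax": 0, "ay": 0, "az": 0}, {"hand": 0, "x": 0, "y": 0.0002, "z": 0.002, "ax": 0, "ay": 0, "az": 0}])

```text
t: 6.68
tool_pos: [0.5179, -0.215, 0.2282]
orientation: [-2.282, -2.023, 0.122]
force: [-0.3, 0.5, -2.4]
opening: 0.0138
gripper_force: 40.0
```

Call:
carry_out(targets=[{"hand": 0, "x": 0, "y": 0.0001, "z": 0.001, "ax": 0, "ay": 0, "az": 0}, {"hand": 0, "x": 0, "y": 0.0001, "z": 0.001, "ax": 0, "ay": 0, "az": 0}, {"hand": 0, "x": 0, "y": 0.0001, "z": 0.001, "ax": 0, "ay": 0, "az": 0}])

```text
t: 7.05
tool_pos: [0.5179, -0.215, 0.2272]
orientation: [-2.282, -2.023, 0.122]
force: [-0.7, 0.5, -2.1]
opening: 0.014
gripper_force: 40.0
```

Call:
carry_out(targets=[{"hand": 0, "x": 0, "y": 0.0001, "z": 0.001, "ax": 0, "ay": 0, "az": 0}, {"hand": 0, "x": 0, "y": 0.0001, "z": 0.001, "ax": 0, "ay": 0, "az": 0}, {"hand": 0, "x": 0, "y": 0.0001, "z": 0.001, "ax": 0, "ay": 0, "az": 0}])

```text
t: 7.42
tool_pos: [0.5179, -0.215, 0.2264]
orientation: [-2.282, -2.023, 0.122]
force: [-0.5, -0.6, 1.3]
opening: 0.0136
gripper_force: 40.0
```

Call:
carry_out(targets=[{"hand": 0, "x": 0, "y": -0.0001, "z": -0.0012, "ax": 0, "ay": 0, "az": 0}, {"hand": 0, "x": 0, "y": 0.0029, "z": -0.0016, "ax": 0, "ay": 0, "az": 0}, {"hand": 0, "x": 0, "y": 0.0059, "z": -0.0019, "ax": 0, "ay": 0, "az": 0}, {"hand": 0, "x": 0, "y": 0.0089, "z": -0.0023, "ax": 0, "ay": 0, "az": 0}, {"hand": 0, "x": 0, "y": 0.0109, "z": -0.0025, "ax": 0, "ay": 0, "az": 0}, {"hand": 0, "x": 0, "y": 0.0129, "z": -0.0028, "ax": 0, "ay": 0, "az": 0}, {"hand": 0, "x": 0, "y": 0.0129, "z": -0.0028, "ax": 0, "ay": 0, "az": 0}])

```text
t: 8.3
tool_pos: [0.531, -0.2166, 0.2274]
orientation: [-2.282, -2.023, 0.122]
force: [0.2, -0.9, -3.0]
opening: 0.014
gripper_force: 40.0
```

Call:
carry_out(targets=[{"hand": 0, "x": 0, "y": 0.001, "z": -0.0001, "ax": 0, "ay": 0, "az": 0}, {"hand": 0, "x": 0, "y": 0.002, "z": -0.0002, "ax": 0, "ay": 0, "az": 0}, {"hand": 0, "x": 0, "y": 0.002, "z": -0.0002, "ax": 0, "ay": 0, "az": 0}, {"hand": 0, "x": 0, "y": 0.002, "z": -0.0002, "ax": 0, "ay": 0, "az": 0}])

```text
t: 8.8
tool_pos: [0.5329, -0.2168, 0.2274]
orientation: [-2.282, -2.023, 0.122]
force: [-0.1, -0.2, -2.3]
opening: 0.0139
gripper_force: 40.0
```

Call:
carry_out(targets=[{"hand": 0, "x": 0, "y": 0.001, "z": -0.0001, "ax": 0, "ay": 0, "az": 0}, {"hand": 0, "x": 0, "y": 0.002, "z": -0.0002, "ax": 0, "ay": 0, "az": 0}, {"hand": 0, "x": 0, "y": 0.003, "z": -0.0004, "ax": 0, "ay": 0, "az": 0}, {"hand": 0, "x": 0, "y": 0.003, "z": -0.0004, "ax": 0, "ay": 0, "az": 0}, {"hand": 0, "x": 0, "y": 0.003, "z": -0.0004, "ax": 0, "ay": 0, "az": 0}])

```text
t: 9.43
tool_pos: [0.5357, -0.2171, 0.2272]
orientation: [-2.281, -2.022, 0.122]
force: [-3.3, 0.8, -2.9]
opening: 0.0141
gripper_force: 40.0
```

Call:
carry_out(targets=[{"hand": 0, "x": 0, "y": 0.001, "z": -0.0001, "ax": 0, "ay": 0, "az": 0}, {"hand": 0, "x": 0, "y": 0.002, "z": -0.0002, "ax": 0, "ay": 0, "az": 0}, {"hand": 0, "x": 0, "y": 0.002, "z": -0.0002, "ax": 0, "ay": 0, "az": 0}, {"hand": 0, "x": 0, "y": 0.002, "z": -0.0002, "ax": 0, "ay": 0, "az": 0}])

```text
t: 9.93
tool_pos: [0.5377, -0.2174, 0.2272]
orientation: [-2.281, -2.022, 0.123]
force: [-5.2, 2.1, -1.3]
opening: 0.014
gripper_force: 40.0
```

Call:
carry_out(targets=[{"hand": 0, "x": 0, "y": 0.001, "z": -0.0001, "ax": 0, "ay": 0, "az": 0}, {"hand": 0, "x": 0, "y": 0.002, "z": -0.0002, "ax": 0, "ay": 0, "az": 0}, {"hand": 0, "x": 0, "y": 0.0025, "z": -0.0003, "ax": 0, "ay": 0, "az": 0}, {"hand": 0, "x": 0, "y": 0.0025, "z": -0.0003, "ax": 0, "ay": 0, "az": 0}, {"hand": 0, "x": 0, "y": 0.0025, "z": -0.0003, "ax": 0, "ay": 0, "az": 0}])

```text
t: 10.55
tool_pos: [0.54, -0.2176, 0.2272]
orientation: [-2.281, -2.022, 0.123]
force: [-7.3, 0.8, -0.6]
opening: 0.0135
gripper_force: 40.0
```

Run:
```python
from h import *
s=read_state(); r0=R.from_rotvec(s['orientation']); p0=s['tool_pos']; tip=p0+r0.apply([0,.068,.2039])
print(s['t'],s['force'].round(2),p0.round(4),tip.round(4),"euler",(r0*R0.inv()).as_euler('ZYX').round(4))
# swing about tip (0.8 mm lower at the end), tilt .12 -> given
rr=R0*R.from_rotvec([.12,.007,.12]); a=np.array([0,.068,.2039])
for th in (.10,.08,.06,.045,.03,.02,.01,0):
    for dz in (0,):
        p1,r1=pose(tip+[0,0,dz],th); pc,_=tip-rr.apply(a),0
        print(th,rel(pc,rr,p1,r1), "rear h over bed mm", round(1000*120e-3*th,1))
print("down",rr.inv().apply([0,0,-1]).round(4))
```

```text
10.55 [-7.34  0.83 -0.63] [ 0.54   -0.2176  0.2272] [ 0.5824 -0.2228  0.0166] euler [-0.1201  0.1218 -0.    ]
0.1 (array([-0.0001, -0.0041,  0.0014]), array([-0.0201,  0.0002, -0.0002])) rear h over bed mm 12.0
0.08 (array([-0.0001, -0.0081,  0.0029]), array([-0.0401,  0.0002, -0.0002])) rear h over bed mm 9.6
0.06 (array([-0.0001, -0.0121,  0.0045]), array([-0.0601,  0.0002, -0.0002])) rear h over bed mm 7.2
0.045 (array([-0.0001, -0.0151,  0.0057]), array([-0.0751,  0.0002, -0.0001])) rear h over bed mm 5.4
0.03 (array([-0.0001, -0.0181,  0.0069]), array([-0.0901,  0.0002, -0.0001])) rear h over bed mm 3.6
0.02 (array([-0.0001, -0.02  ,  0.0078]), array([-1.001e-01,  2.000e-04, -1.000e-04])) rear h over bed mm 2.4
0.01 (array([-0.0001, -0.022 ,  0.0087]), array([-1.101e-01,  2.000e-04, -1.000e-04])) rear h over bed mm 1.2
0 (array([-0.0001, -0.0239,  0.0096]), array([-1.201e-01,  2.000e-04, -1.000e-04])) rear h over bed mm 0.0
down [2.000e-04 1.198e-01 9.928e-01]
```

Call:
carry_out(targets=[{"hand": 0, "x": 0, "y": -0.002, "z": 0.0007, "ax": -0.01, "ay": 0, "az": 0}, {"hand": 0, "x": 0, "y": -0.0041, "z": 0.0014, "ax": -0.02, "ay": 0, "az": 0}, {"hand": 0, "x": 0, "y": -0.0061, "z": 0.0022, "ax": -0.03, "ay": 0, "az": 0}, {"hand": 0, "x": 0, "y": -0.0081, "z": 0.0029, "ax": -0.04, "ay": 0, "az": 0}, {"hand": 0, "x": 0, "y": -0.0101, "z": 0.0037, "ax": -0.05, "ay": 0, "az": 0}, {"hand": 0, "x": 0, "y": -0.0121, "z": 0.0045, "ax": -0.06, "ay": 0, "az": 0}, {"hand": 0, "x": 0, "y": -0.0121, "z": 0.0045, "ax": -0.06, "ay": 0, "az": 0}, {"hand": 0, "x": 0, "y": -0.0121, "z": 0.0045, "ax": -0.06, "ay": 0, "az": 0}])

```text
t: 11.55
tool_pos: [0.5275, -0.2161, 0.2242]
orientation: [-2.316, -2.053, 0.063]
force: [-6.6, 0.4, 0.3]
opening: 0.014
gripper_force: 40.0
```

Run:
```python
from h import *
s=read_state(); r0=R.from_rotvec(s['orientation']); p0=s['tool_pos']; tip=p0+r0.apply([0,.068,.2039])
print(s['force'].round(2),tip.round(4),"euler",(r0*R0.inv()).as_euler('ZYX').round(4), "rear",(p0+r0.apply([0,-.052,.2039])).round(4))
rr=R.from_euler('z',-.12)*R.from_euler('y',.06)*R0; a=np.array([0,.068,.2039])
for th in (.05,.04,.03,.02,.01,0): print(th,rel(tip-rr.apply(a),rr,*pose(tip,th)))
```

```text
[-6.63  0.41  0.28] [ 0.5825 -0.2228  0.0165] euler [-0.1202  0.0616 -0.    ] rear [ 0.4636 -0.2084  0.0239]
0.05 (array([-0.    , -0.002 ,  0.0007]), array([-0.01, -0.  ,  0.  ]))
0.04 (array([-0.    , -0.0041,  0.0014]), array([-0.02,  0.  ,  0.  ]))
0.03 (array([-0.    , -0.0061,  0.0021]), array([-0.03,  0.  , -0.  ]))
0.02 (array([-0.    , -0.0081,  0.0029]), array([-0.04,  0.  ,  0.  ]))
0.01 (array([-0.    , -0.0101,  0.0037]), array([-0.05,  0.  ,  0.  ]))
0 (array([-0.    , -0.0121,  0.0044]), array([-0.06,  0.  ,  0.  ]))
```

Call:
carry_out(targets=[{"hand": 0, "x": 0, "y": -0.0018, "z": 0.0007, "ax": -0.01, "ay": 0, "az": 0}, {"hand": 0, "x": 0, "y": -0.0038, "z": 0.0014, "ax": -0.02, "ay": 0, "az": 0}, {"hand": 0, "x": 0, "y": -0.0058, "z": 0.0021, "ax": -0.03, "ay": 0, "az": 0}, {"hand": 0, "x": 0, "y": -0.0078, "z": 0.0029, "ax": -0.04, "ay": 0, "az": 0}, {"hand": 0, "x": 0, "y": -0.0078, "z": 0.0029, "ax": -0.04, "ay": 0, "az": 0}, {"hand": 0, "x": 0, "y": -0.0078, "z": 0.0029, "ax": -0.04, "ay": 0, "az": 0}])

```text
t: 12.3
tool_pos: [0.5196, -0.2152, 0.2217]
orientation: [-2.339, -2.073, 0.022]
force: [-6.7, 1.0, -0.1]
opening: 0.0135
gripper_force: 40.0
```

Call:
carry_out(targets=[{"hand": 0, "x": 0, "y": -0.001, "z": 0.0004, "ax": -0.005, "ay": 0, "az": 0}, {"hand": 0, "x": 0, "y": -0.002, "z": 0.0007, "ax": -0.01, "ay": 0, "az": 0}, {"hand": 0, "x": 0, "y": -0.003, "z": 0.0011, "ax": -0.015, "ay": 0, "az": 0}, {"hand": 0, "x": 0, "y": -0.004, "z": 0.0015, "ax": -0.02, "ay": 0, "az": 0}, {"hand": 0, "x": 0, "y": -0.004, "z": 0.0015, "ax": -0.02, "ay": 0, "az": 0}, {"hand": 0, "x": 0, "y": -0.004, "z": 0.0015, "ax": -0.02, "ay": 0, "az": 0}])

```text
t: 13.05
tool_pos: [0.5157, -0.2147, 0.2204]
orientation: [-2.35, -2.083, 0.002]
force: [-7.2, 1.3, -1.2]
opening: 0.0138
gripper_force: 40.0
```

Run:
```python
from h import *
s=read_state(); r0=R.from_rotvec(s['orientation']); p0=s['tool_pos']
print(s['force'].round(2),s['wrist_torque'].round(3),"euler",(r0*R0.inv()).as_euler('ZYX').round(4), "tip",(p0+r0.apply([0,.068,.2039])).round(4),"rear",(p0+r0.apply([0,-.052,.2039])).round(4))
```

```text
[-7.24  1.28 -1.22] [ 0.229  1.183 -0.11 ] euler [-0.1201  0.0016  0.    ] tip [ 0.5828 -0.2228  0.0164] rear [ 0.4637 -0.2084  0.0166]
```

Now lower the last ~0.8 mm in small steps.

Call:
carry_out(targets=[{"hand": 0, "x": 0, "y": 0, "z": 0.0003, "ax": -0.0015, "ay": 0, "az": 0}, {"hand": 0, "x": 0, "y": 0, "z": 0.0006, "ax": -0.0015, "ay": 0, "az": 0}, {"hand": 0, "x": 0, "y": 0, "z": 0.0006, "ax": -0.0015, "ay": 0, "az": 0}, {"hand": 0, "x": 0, "y": 0, "z": 0.0006, "ax": -0.0015, "ay": 0, "az": 0}])

```text
t: 13.55
tool_pos: [0.5157, -0.2147, 0.2199]
orientation: [2.351, 2.084, -0.0]
force: [-8.3, 0.5, 1.3]
opening: 0.0141
gripper_force: 40.0
```

Call:
carry_out(targets=[{"hand": 0, "x": 0, "y": 0, "z": 0.0003, "ax": 0, "ay": 0, "az": 0}, {"hand": 0, "x": 0, "y": 0, "z": 0.0006, "ax": 0, "ay": 0, "az": 0}, {"hand": 0, "x": 0, "y": 0, "z": 0.0006, "ax": 0, "ay": 0, "az": 0}, {"hand": 0, "x": 0, "y": 0, "z": 0.0006, "ax": 0, "ay": 0, "az": 0}])

```text
t: 14.05
tool_pos: [0.5157, -0.2147, 0.2199]
orientation: [2.351, 2.084, -0.0]
force: [-9.9, 2.6, 7.2]
opening: 0.0138
gripper_force: 40.0
```

Call:
carry_out(targets=[{"hand": 0, "x": 0, "y": -0.0005, "z": -0.0004, "ax": 0, "ay": 0, "az": 0}, {"hand": 0, "x": 0, "y": -0.001, "z": -0.0004, "ax": 0, "ay": 0, "az": 0}, {"hand": 0, "x": 0, "y": -0.0015, "z": -0.0004, "ax": 0, "ay": 0, "az": 0}, {"hand": 0, "x": 0, "y": -0.0015, "z": -0.0004, "ax": 0, "ay": 0, "az": 0}, {"hand": 0, "x": 0, "y": -0.0015, "z": -0.0004, "ax": 0, "ay": 0, "az": 0}])

```text
t: 14.68
tool_pos: [0.5144, -0.2146, 0.2199]
orientation: [2.35, 2.084, 0.001]
force: [-5.8, 1.0, 0.3]
opening: 0.0138
gripper_force: 40.0
```

Call:
carry_out(targets=[{"hand": 20, "x": 0, "y": 0, "z": 0, "ax": 0, "ay": 0, "az": 0}, {"hand": 30, "x": 0, "y": 0, "z": 0, "ax": 0, "ay": 0, "az": 0}, {"hand": 40, "x": 0, "y": 0, "z": 0, "ax": 0, "ay": 0, "az": 0}, {"hand": 45, "x": 0, "y": 0, "z": 0, "ax": 0, "ay": 0, "az": 0}, {"hand": 45, "x": 0, "y": 0, "z": 0, "ax": 0, "ay": 0, "az": 0}])

```text
t: 15.3
tool_pos: [0.5147, -0.2146, 0.2199]
orientation: [2.35, 2.083, 0.002]
force: [0.8, 0.6, 0.5]
opening: 0.0416
gripper_force: 0.0
```

Retreat straight up, then sideways so the wrist camera can see the result.

Call:
carry_out(targets=[{"hand": 45, "x": 0, "y": 0, "z": -0.02, "ax": 0, "ay": 0, "az": 0}, {"hand": 45, "x": 0, "y": 0, "z": -0.06, "ax": 0, "ay": 0, "az": 0}, {"hand": 45, "x": 0, "y": 0, "z": -0.11, "ax": 0, "ay": 0, "az": 0}, {"hand": 45, "x": -0.04, "y": 0, "z": -0.15, "ax": 0, "ay": 0, "az": 0}, {"hand": 45, "x": -0.08, "y": 0, "z": -0.18, "ax": 0, "ay": 0, "az": 0}, {"hand": 45, "x": -0.1, "y": 0, "z": -0.18, "ax": 0, "ay": 0, "az": 0}, {"hand": 45, "x": -0.1, "y": 0, "z": -0.18, "ax": 0, "ay": 0, "az": 0}, {"hand": 45, "x": -0.1, "y": 0, "z": -0.18, "ax": 0, "ay": 0, "az": 0}])

```text
t: 16.3
tool_pos: [0.5022, -0.3127, 0.398]
orientation: [-2.349, -2.083, -0.001]
force: [0.0, 0.0, 0.8]
opening: 0.0418
gripper_force: 0.0
```

Run:
```python
from h import *
snap('wrist','f1'); snap('side','f2')
a=cv2.imread("pics/f1.png")[20:180,180:430];b=cv2.imread("pics/f2.png")[180:340,200:370]
cv2.imwrite("pics/f.png",cv2.resize(np.hstack([a,b]),None,fx=1.9,fy=1.9,interpolation=cv2.INTER_CUBIC))
```

```text
{'t': 16.3, 'tool_pos': [0.5022, -0.3127, 0.398], 'orientation': [-2.3489, -2.083, -0.001], 'force': [0.0106, 0.0103, 0.8206], 'opening': 0.0418} [ 0.5094 -0.2486  0.3791]
{'t': 16.35, 'tool_pos': [0.5023, -0.3125, 0.3981], 'orientation': [-2.3484, -2.0838, -0.0009], 'force': [0.6119, 0.59, -0.2763], 'opening': 0.0421} [0.1934 0.3332 0.57  ]
```

View pics/f.png

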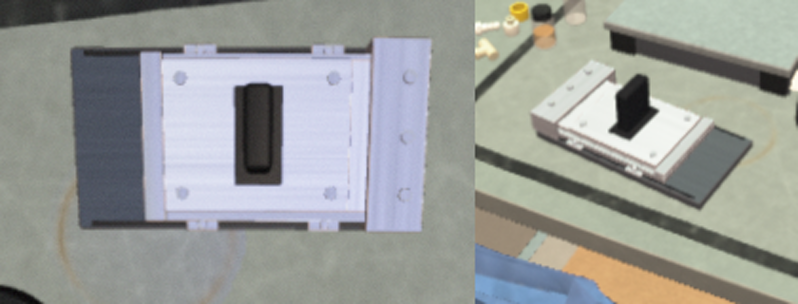

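The plate sits behind the sill (edge at about x=162 in the crop), square in the nest, with its tongue under the lip (x≈368). I'll check flatness by depth, then hand in.

Run:
```python
from h import *
P=dict(np.load("pics/f1.npz")); d=P['d']
z=[]
for x,y in [(200,120),(200,180),(325,110),(325,180),(152,130),(400,100)]:
    u,v=180+x/1.9,20+y/1.9; i,j=int(v),int(u)
    z.append(round(float(world(P,np.median(d[i-2:i+3,j-2:j+3]),u,v)[2]),4))
print(z)
if max(z[:4])-min(z[:4])<.003: print(robot.close_job())
```

```text
[0.0251, 0.0252, 0.0253, 0.0251, 0.0219, 0.0335]
the job is handed in; nothing more can be done
None
```

The cover plate is in the holder: flat on the bed (four depth points within 0.2 mm), tongue under the lip, near edge behind the sill and let go. The highest force reading was about 10 N, and I handed it in at about 16 s without going near the tape roll or vials.

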